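Secure a sample jar in the transport clamp with its keeper bar and spring collar

TASK

Make the small jar ready for transport: stand it upright on the floor of the clamp's bay, and pull the spring collar up and turn it counter-clockwise until it can be let go and stays parked up. With the jar in and the collar parked, swing the keeper bar shut over the jar past its detent until it stops, then lift the collar out of its park notch and turn it back until it drops fully down over the bar's end and locks it. Do not knock over or push away the two bigger jars.

Things in the scene. Friction and masses are not known exactly. Their poses are not given: they have to be found in the camera images.
- clamp: Steel transport clamp fixed to the worktop. Origin: centre of its base plate's underside (plate 90 mm in x, 250 mm in y, top 12 mm above the worktop), z up. Jar bay in the middle; hinge post (22 mm thick, 135 mm high) at y = -100 mm; collar post (32 mm thick, 112 mm high, the spring collar above it) at y = +100 mm.
- bay_floor (a point): Centre of the floor of the jar bay, 12 mm above the worktop; axes as the clamp's. The bay is a square open-topped pocket, 66 by 66 mm inside, with 4 mm walls rising 16 mm above this floor. The jar stands in it loosely; its lid then ends 4 mm below the keeper bar.
- keeper_axis (a point): Point on the keeper bar's vertical hinge axis, at (0, -100, 120) mm in the clamp's frame. The bar is 212 mm long from here, 20 mm wide, 114 to 126 mm above the worktop; its forked end has cheeks up to 137 mm high, which cannot enter under the collar while that is down.
- keeper (a joint): Angle a of the keeper bar, rad: 0 shut against its stop (along the clamp's +y over the bay, fork round the collar post's stem), growing to 1.75 as it swings open in a level plane: it points along (sin a, cos a) in the clamp's xy. Stays where left. A sprung detent ball gives a few N of resistance between 0.05 and 0.02 rad, then holds it shut.
- keeper_pin (a point): On the upright round pin of the keeper bar, 12 mm thick, 100 mm from the hinge axis, from 126 to 166 mm above the worktop (a flange 18 mm across and 3 mm high at its foot); this point is on the pin's axis, 150 mm above the worktop. Its axes turn with the bar (y along the bar, away from the hinge).
- collar_lift (a joint): How far the spring collar is pulled up, m: 0 fully down (locked), stop at 0.023. A spring pushes it down, 4 N at 0 to 10 N at the top. A cross pin in its J-shaped slot lets it turn only while lifted over 0.018; let go at a turn of 1.2 to 1.4 it settles in its park notch at 0.015 and stays; to turn back it must be lifted over 0.018 again.
- collar_turn (a joint): Turn of the spring collar about its vertical axis, rad: 0 the locking direction (starts here, down), growing counter-clockwise seen from above to the stop at 1.40. Park notch 1.2 to 1.4; between 0.08 and 1.1 it cannot go down; within 0.08 of 0 the spring drops it fully.
- collar_grip (a point): Grip point on the collar's axis in its upright ribbed wing: 16 mm thick along this point's x, 42 mm wide along its y (axes turn with the collar; at turn 0 they are the clamp's), reaching 9 mm above this point and 21 mm below it, where the round part (45 mm across) begins. 191 mm above the worktop with the collar down; rises with it.
- small_jar: The jar to load: white with a screw lid, the smallest of the three jars, 54 mm across and 98 mm high, loose; origin at the centre of its underside, z up. It is grasped across the lid or body, about 80 mm above its underside.
- wide_jar: Bigger jar, 72 mm across, 120 mm high, loose bystander beside the small jar (about 93 mm between axes); origin at the centre of its underside.
- tall_jar: Bigger jar, 68 mm across, 124 mm high, loose bystander beside the small jar (about 97 mm between axes); origin at the centre of its underside.
Mind the look-alikes: they are no part of the job. What is shaped like the small_jar but green or turquoise is not meant.

How it is judged:
By the outcome, as a careful person would: the job done as asked, in the order asked, and still so for the second after the job is handed in, with the robot touching nothing.
It also fails if it takes over 72 s, if anything falls off the work surface, if the arm or the gripper's body presses on something with over 40 N, if the wrist force passes 120 N, or if a joint passes its speed limit or range.

ROBOT

A 6-joint arm with a two-finger parallel gripper is mounted at the origin on a cart in front of the work surface, level with it; the furniture and walls round the work are solid. World frame = base frame: x ahead of the robot, y to its left, z up, the work surface at z = 0. Lengths are in m, angles in rad, forces in N, time in s.
With the tool pointing down it reaches from about 0.35 to 0.875 m from the base axis. Payload 4.2 kg.
Tool frame: the origin (TCP) lies at the very end of the fingers, on their centre line; the grasp point (between the pads) lies 19 mm behind it (ctrl.pinch_z is the distance from the TCP to the grasp point, in m); x points along the fingers, y is the direction in which the jaws open and shut, and the axes are right-handed (so a half turn about x gives the same grasp; the last joint's range is limited). The gripper opens to 85 mm and grips with 20 to 120 N. Pads are 22 mm wide; open, the fingers measure 114 mm over their backs; the gripper's body (76 mm by 85 mm) begins 54 mm behind the grasp point. The pads swing forward as they close: fully open they stand 13 mm farther back than shut.
Start: joints at [1.394, 0.385, 0.008, 0, -1.194, -0.259], TCP at [0.264, 0.567, 0.231] pointing down, gripper open.
Joint ranges: [-3.14, 3.14], [-1.21, 2.06], [-1.07, 1.41], [-3.16, 2.05], [-2.99, -0.16], [-3.1, 3.1]. Speed limits (rad/s): [2.79, 2.79, 3.14, 3.14, 3.14, 3.14].

INTERFACE

Orientations are given as a 3x3 rotation matrix whose columns are the frame's x, y, z axes.
In Python, from station import telemetry, get_image, get_calibration, ctrl, outline_of gives the robot as it stands.
- The arm moves only by the tool step_arm, never from a script. Its argument "rows" is a list that holds one entry, the list of rows, each a list of 4 numbers: the shift along the tool's x, y, z in mm, then the turn about the tool's x in rad. A call has 1 to 10 rows; each row shifts and turns the commanded pose from where the row before left it, along the tool's axes as they then stand; what a row does not reach is not made up. A row lasts 1/8 s, in which the tool goes at most 62.5 mm and 10.7 degrees, less where a joint would pass 70% of its speed; a pose out of reach is approached as far as the arm can. A call with a gripper value outside its range is refused whole. "gripper" is the opening, from -1 (shut) to 1 (fully open), so that 0 is half open, set as the call begins (left out, the last holds). The fingers move at their own pace and stop on an object; "force" is the grip in N (left out, the last holds). Time passes only in rows, so rows that do not move let the fingers close. It gives the time, the measured TCP pose, the force and the opening at its end, in the units of the state.
- telemetry.get_obs(): the state, without advancing time (a new reading comes with each control period).
- get_image(name): name is "scene" or "side" or "wrist"; returns the picture (384x512x3 uint8, red, green, blue); there is no depth.
- get_calibration(name): a dict with "vfov" (degrees; the focal length in pixels is half the picture's height over the tangent of half this angle, whatever the lens; pixels are square), "cx", "cy" (the principal point, pixels), "k1" (the pictures are not rectified: a ray, as slopes to the right and down, at radius r is drawn at 1 + k1 r^2 times it, then the intrinsics apply), "position" and "orientation" of the camera in the world. Camera axes: x right, y up, looking along -z (the intrinsics and any distortion apply to the point x, -y, -z); pixel columns grow to the right and rows downward; lengths in m; the calibration is good to about 2 mm. A picture is of the moment at which its call begins: read the wrist's pose just before it. get_calibration takes no time and is no camera call; for the wrist camera it gives the pose at the moment of the call.
- ctrl.finish_job(): hands the job in, once; it reports no verdict.
Trained networks look in the newest picture that a camera, given by its name, has taken for a name from the list of things; names that differ only in an ending like _2 or _b are one class to them, and where a whole thing is asked for, a point or a joint stands for the part that bears it (a point fixed in the world has none). Each returns a list of dicts, best first, with "score" (0 to 1); they miss things now and then, are a little off and sometimes report something else, mostly with a low value. They report only what shows in the picture. A call takes as long as a camera call. They do not tell look-alikes from the thing itself.
- outline_of(label, camera): "mask" (384x512 bool, what is visible of it) and "rect" ([left, top, right, bottom] in pixels, round what is visible of it).
The state is a dict: "time_s": time; "joints": joint angles; "qvel": joint speeds; "tau": joint torques, N m; "ee_pos": TCP position; "tcp_rot": TCP orientation; "ft_force": force on the tool from outside, world axes, zero at the start; "moment": the same for the moment, N m; "grip_width": opening from 0.0 (shut) to 1.0 (fully open).
Only numpy, scipy, OpenCV 4.12 (cv2) and the standard library are available. Lean on these libraries where they do the work, as an engineer would, in place of code of your own. Each camera call takes 0.05 s, during which the arm holds its last target. There are 200 camera calls.

## Working session

There is one attempt and no reset: what is moved stays moved. The work goes in short steps, Python scripts to look and compute and a tool call to move; the robot and the scene stay as the last step left them, time stands still between calls to the robot, and variables do not carry over. Pictures are saved under pics/ and viewed, about 8 in all and at most 12, crops included, and the job is handed in when it is done.

Besides the shell and the picture viewer there is one more tool, called after "Call:" in YAML: its name, and indented under it one key for each argument. step_arm: Moves the arm, as the interface text tells. Its arguments: {"type":"object","properties":{"rows":{"type":"array","items":{"type":"array","items":{"type":"array","items":{"type":"number"}}}},"gripper":{"type":"number"},"force":{"type":"number"}},"required":["rows"]}

```bash
ls; mkdir -p pics
cat > h.py <<'E'
import numpy as np, cv2
from station import telemetry, get_image, get_calibration, ctrl, outline_of
def K(c):
    f=192/np.tan(np.radians(c['vfov'])/2); return f
def ray(c,u,v):
    f=K(c); d=np.array([(u-c['cx'])/f,(v-c['cy'])/f]); p=d.copy()
    for _ in range(20): p=d/(1+c['k1']*(p@p))
    R=np.array(c['orientation']); r=R@np.array([p[0],-p[1],-1]); return np.array(c['position']),r/np.linalg.norm(r)
def atz(c,u,v,z):
    o,r=ray(c,u,v); return o+r*(z-o[2])/r[2]
def proj(c,P):
    R=np.array(c['orientation']); q=R.T@(np.array(P)-np.array(c['position'])); x=q[0]/-q[2]; y=-q[1]/-q[2]
    s=1+c['k1']*(x*x+y*y); f=K(c); return np.array([c['cx']+f*x*s,c['cy']+f*y*s])
def save(im,n): cv2.imwrite('pics/'+n,im[:,:,::-1])
E
python3 - <<'E'
from h import *
o=telemetry.get_obs(); print(o['time_s'],o['ee_pos'],np.round(o['tcp_rot'],3).tolist(),ctrl.pinch_z)
for n in ('scene','side'):
    im=get_image(n); save(im,n+'0.png'); c=get_calibration(n); print(n,c)
    for l in ('clamp','small_jar','wide_jar','tall_jar','keeper','keeper_pin','collar_grip'):
        for d in outline_of(l,n)[:3]: print(l,round(d['score'],2),d['rect'],d['mask'].sum())
    np.save(n+'.npy',im)
E
```

```text
pics
0.0 [0.26356403 0.56605727 0.2301884 ] [[-0.001, -0.422, -0.906], [-0.002, -0.906, 0.422], [-1.0, 0.002, -0.0]] 0.0187
scene {'vfov': 55.36884619411349, 'cx': 257.4937340442303, 'cy': 193.47449295694065, 'k1': 0.02932632768125686, 'position': array([-0.0216918 ,  0.44717674,  0.5431734 ]), 'orientation': array([[-0.74409547,  0.29760016, -0.59812714],
       [-0.66767634, -0.36212685,  0.6504402 ],
       [-0.02302679,  0.88334495,  0.46815753]])}
clamp 0.66 [152.8, 180.2, 259.2, 303.1] 5201
small_jar 0.85 [295.5, 204.0, 317.5, 249.0] 876
small_jar 0.75 [237.1, 182.4, 256.4, 222.2] 595
small_jar 0.66 [306.1, 184.6, 324.3, 219.8] 496
wide_jar 0.71 [275.2, 164.9, 302.0, 212.7] 1057
tall_jar 0.61 [306.6, 159.2, 336.6, 203.3] 659
keeper 0.72 [158.1, 178.4, 241.8, 210.2] 740
keeper_pin 0.74 [161.5, 180.3, 240.7, 210.8] 722
keeper_pin 0.42 [158.7, 206.2, 185.8, 249.8] 831
collar_grip 0.77 [157.1, 203.7, 186.2, 250.3] 830
side {'vfov': 47.74184912858885, 'cx': 255.46565039650696, 'cy': 183.05223416155374, 'k1': -0.1632209969222155, 'position': array([0.29395565, 0.47664497, 1.21736601]), 'orientation': array([[-0.93862813,  0.2936155 , -0.18101704],
       [-0.34488304, -0.80760801,  0.47835655],
       [-0.00573792,  0.51142862,  0.8593066 ]])}
clamp 0.91 [174.1, 192.5, 263.8, 288.5] 3072
small_jar 0.71 [290.5, 175.6, 307.7, 207.2] 452
small_jar 0.63 [284.7, 145.7, 306.5, 174.2] 413
small_jar 0.6 [230.9, 160.7, 250.2, 187.3] 434
wide_jar 0.62 [254.7, 131.7, 279.7, 171.6] 730
tall_jar 0.86 [283.9, 113.5, 307.1, 151.7] 569
tall_jar 0.28 [221.1, 249.2, 238.0, 273.5] 332
keeper 0.78 [173.0, 193.8, 253.0, 209.5] 607
keeper_pin 0.66 [174.4, 194.4, 254.2, 206.1] 600
collar_grip 0.9 [221.1, 246.4, 238.6, 273.3] 322
```

Run:
```python
from h import *
a=np.load('scene.npy')[140:320,130:370]; b=np.load('side.npy')[100:300,150:350]
a=cv2.resize(a,(400*240//180*3//4*1,300)) if 0 else cv2.resize(a,None,fx=1.65,fy=1.65*1,interpolation=3)
a=cv2.resize(np.load('scene.npy')[140:320,130:370],(800,600),interpolation=3); b=cv2.resize(b,(600,600),interpolation=3)
save(a,'a.png'); save(b,'b.png')
```

```text
(no output)
```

View pics/a.png

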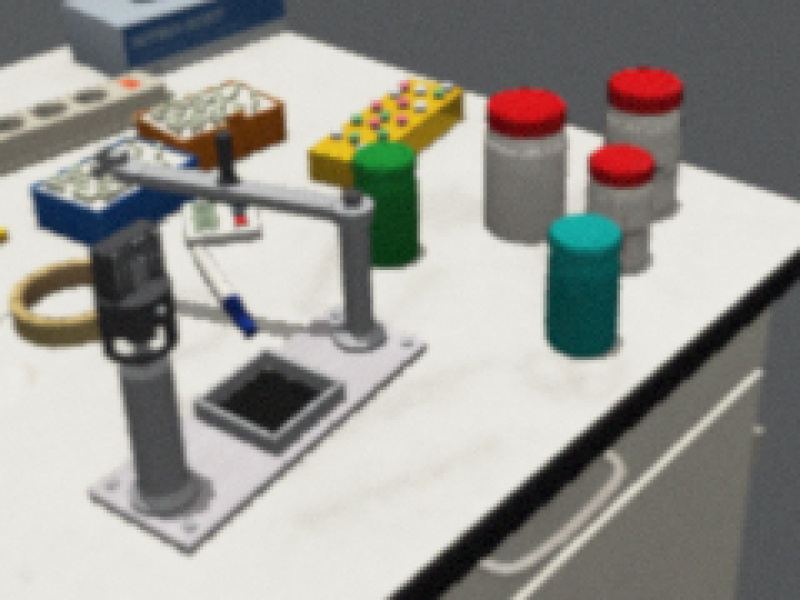

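View pics/b.png

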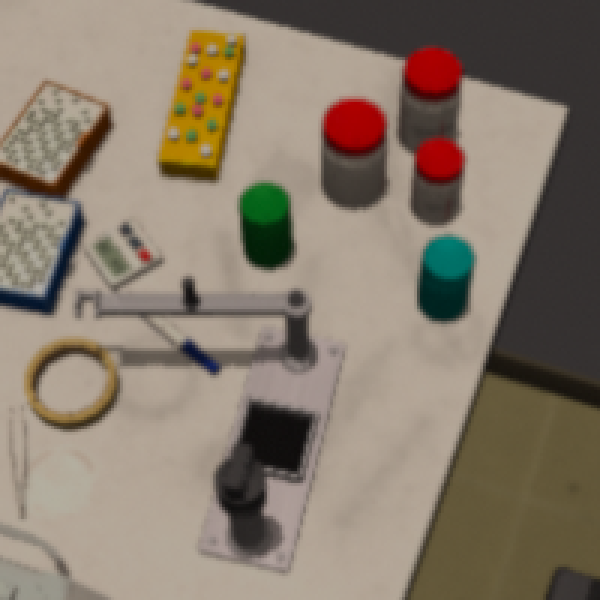

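The scene view shows the clamp with its keeper open, about 1.6 rad, and the collar post nearest. The red-lidded small jar is at scene pixel (316,188) and side pixel (296,153), with its turquoise and green look-alikes nearby. Next I fit the poses.

Run:
```python
from h import *
from scipy.optimize import least_squares as LS
C={n:get_calibration(n) for n in('scene','side')}
S=lambda x,y:(130+x*.3-.35,140+y*.3-.35); D=lambda x,y:(150+x/3-.33,100+y/3-.33)
M=[('scene',S(90,495),(45,125,12)),('scene',S(190,550),(-45,125,12)),('scene',S(425,347),(-45,-125,12)),
('scene',S(195,405),(37,37,28)),('scene',S(275,448),(-37,37,28)),('scene',S(345,382),(-37,-37,28)),('scene',S(268,350),(37,-37,28)),
('side',D(200,550),(45,125,12)),('side',D(290,570),(-45,125,12)),('side',D(343,347),(-45,-125,12)),('side',D(265,330),(45,-125,12)),('side',D(297,297),(0,-100,135)),('scene',S(355,198),(0,-100,135))]
def w(p,q):
    c,s=np.cos(p[2]),np.sin(p[2]); q=np.array(q)/1000; return np.array([p[0]+c*q[0]-s*q[1],p[1]+s*q[0]+c*q[1],q[2]])
f=lambda p:np.concatenate([proj(C[n],w(p,q))-uv for n,uv,q in M])
b=None
for y0 in np.arange(-3,3.2,.7):
    r=LS(f,[.5,-.05,y0],loss='soft_l1')
    if b is None or r.cost<b.cost:b=r
p=b.x; print('clamp',p,b.cost); print(np.round(f(p).reshape(-1,2),1).tolist())
for nm,q in (('collar',(0,100,0)),('hinge',(0,-100,0))): print(nm,w(p,q))
pin=[('scene',S(224,132)),('side',D(188,281))]
g=lambda a:np.concatenate([proj(C[n],w(p,(100*np.sin(a[0]),-100+100*np.cos(a[0]),166)))-uv for n,uv in pin])
r=LS(g,[1.6]);print('a',r.x,r.fun,w(p,(100*np.sin(r.x[0]),-100+100*np.cos(r.x[0]),150)))
def jar(us,ud,z):
    for n,u in(('scene',us),('side',ud)): print('  ',n,atz(C[n],*u,z))
print('small');jar(S(622,155),D(440,157),.098)
print('wide');jar(S(526,101),D(354,122),.120)
print('tall');jar(S(645,80),D(434,69),.124)
print('turq');jar(S(584,230),D(447,256),.098)
print('green');jar(S(386,155),D(265,200),.098)
```

```text
clamp [0.5095427  0.03035408 0.12182631] 6.553138453716405
[[-0.8, -0.1], [0.2, 0.8], [1.8, -0.9], [-0.5, -0.2], [0.5, -1.1], [0.9, 0.8], [-0.4, -0.1], [-0.6, 0.7], [-0.1, 1.0], [1.4, -1.1], [-0.7, -1.2], [-0.0, 0.6], [-0.3, -0.4]]
collar [0.49739018 0.12961291 0.        ]
hinge [ 0.52169521 -0.06890475  0.        ]
a [1.36305913] [ 0.60265407  0.85383267  0.23770535 -0.02526933] [ 0.61631358 -0.03654175  0.15      ]
small
   scene [ 0.45339028 -0.30245048  0.098     ]
   side [ 0.4482336  -0.29689268  0.098     ]
wide
   scene [ 0.54799342 -0.2986176   0.12      ]
   side [ 0.54288958 -0.29341281  0.12      ]
tall
   scene [ 0.49027331 -0.38994172  0.124     ]
   side [ 0.48478705 -0.38645638  0.124     ]
turq
   scene [ 0.40752979 -0.18565801  0.098     ]
   side [ 0.40570475 -0.18433982  0.098     ]
green
   scene [ 0.60052442 -0.18211086  0.098     ]
   side [ 0.60085789 -0.18428193  0.098     ]
```

Call:
step_arm:
  rows:
    - [[0, 44, -33.4, 0], [0, 44, -33.4, 0], [0, 44, -33.4, 0], [0, 44, -33.4, 0], [0, 44, -33.4, 0], [0, 44, -33.4, 0], [0, 44, -33.4, 0], [0, 44, -33.4, 0]]

```text
time_s: 1.8
ee_pos: [0.3575, 0.1331, 0.2318]
tcp_rot: [[0.001, -0.421, -0.907], [0.001, -0.907, 0.421], [-1.0, -0.001, -0.001]]
ft_force: [0.8, 0.3, 0.0]
grip_width: 1.0
```

Call:
step_arm:
  rows:
    - [[0, 44, -33.4, 0], [0, 44, -33.4, 0], [0, 44, -33.4, 0], [0, 44, -33.4, 0], [0, 44, -33.4, 0], [0, 44, -33.4, 0], [0, 44, -33.4, 0], [0, 44, -33.4, 0], [0, 0, 0, 0]]

```text
time_s: 2.92
ee_pos: [0.4512, -0.3003, 0.2304]
tcp_rot: [[-0.001, -0.427, -0.904], [-0.0, -0.904, 0.427], [-1.0, 0.001, 0.001]]
ft_force: [-1.4, 0.7, -0.3]
grip_width: 1.0
```

Run:
```python
from h import *
o=telemetry.get_obs(); print(o['time_s'],o['ee_pos'],np.round(o['tcp_rot'],3).tolist(),np.round(o['joints'],2),o['ft_force'])
c=get_calibration('wrist'); im=get_image('wrist'); print(c)
for p in ((.451,-.2995,.098),(.545,-.296,.12),(.488,-.388,.124)): print(proj(c,p))
for l in ('small_jar','wide_jar','tall_jar'):
    for d in outline_of(l,'wrist')[:3]: print(l,round(d['score'],2),d['rect'],d['mask'].sum())
save(im,'w1.png')
```

```text
2.925 [ 0.45122881 -0.3002841   0.23043326] [[-0.001, -0.427, -0.904], [-0.0, -0.904, 0.427], [-1.0, 0.001, 0.001]] [-0.29  0.24 -0.2   0.   -1.13  1.42] [-1.42186471  0.72523922 -0.29327264]
{'vfov': 64.71780156997235, 'cx': 254.3092901598949, 'cy': 196.3192761318323, 'k1': -0.06714973071043535, 'position': array([ 0.52462303, -0.33380539,  0.37197198]), 'orientation': array([[-4.28171049e-01,  8.59191378e-01,  2.80106639e-01],
       [-9.03697601e-01, -4.06930908e-01, -1.33183640e-01],
       [-4.46185741e-04, -3.10157077e-01,  9.50685221e-01]])}
[254.99220495 188.08973459]
[200.57266573  95.47833686]
[335.65364983 111.54562906]
small_jar 0.97 [35.1, 63.5, 128.2, 124.4] 4653
small_jar 0.95 [156.6, 214.5, 211.0, 290.7] 2695
small_jar 0.61 [227.5, 144.8, 278.7, 214.1] 2903
tall_jar 0.89 [280.4, 66.9, 373.5, 151.3] 5638
```

View pics/w1.png

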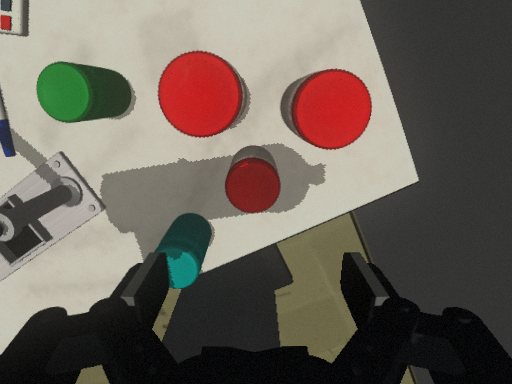

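The small red lid's centre is at wrist pixel (252.5, 185.5), about 2 mm from the prediction. The big lids are at (201,94) and (332,108), and the jaws straddle clear of both. Descending.

Call:
step_arm:
  rows:
    - [[40, -2, -1.4, 0], [40, 0, 0, 0], [40, 0, 0, 0], [34, 0, 0, 0], [15, 0, 0, 0], [0, 0, 0, 0]]
  gripper: 1

```text
time_s: 3.88
ee_pos: [0.4532, -0.2953, 0.0623]
tcp_rot: [[-0.001, -0.421, -0.907], [0.0, -0.907, 0.421], [-1.0, 0.0, 0.001]]
ft_force: [0.1, -0.2, 0.1]
grip_width: 1.0
```

Call:
step_arm:
  rows:
    - [[0, 0, 0, 0], [0, 0, 0, 0], [0, 0, 0, 0], [0, 0, 0, 0], [0, 0, 0, 0], [0, 0, 0, 0]]
  gripper: -1
  force: 40

```text
time_s: 4.62
ee_pos: [0.4544, -0.2965, 0.0641]
tcp_rot: [[0.003, -0.422, -0.907], [-0.001, -0.907, 0.422], [-1.0, -0.0, -0.004]]
ft_force: [0.3, 1.1, 6.6]
grip_width: 0.613
```

Call:
step_arm:
  rows:
    - [[-20, 0, 0, 0], [-45, 0, 0, 0], [-50, 0, 0, 0], [-50, 0, 0, 0], [-25, 0, 0, 0]]

```text
time_s: 5.25
ee_pos: [0.4538, -0.2963, 0.2558]
tcp_rot: [[0.005, -0.422, -0.906], [-0.002, -0.906, 0.422], [-1.0, -0.001, -0.005]]
ft_force: [0.6, 0.1, -1.9]
grip_width: 0.62
```

Call:
step_arm:
  rows:
    - [[0, -30, 17, 0], [0, -45, 25, 0], [0, -50, 28, 0], [0, -50, 28, 0], [0, -50, 28, 0], [0, -45, 25, 0], [0, -24.6, 12.6, 0], [0, 0, 0, 0], [0, 0, 0, 0]]

```text
time_s: 6.38
ee_pos: [0.4289, 0.0397, 0.2522]
tcp_rot: [[-0.0, -0.422, -0.906], [-0.0, -0.906, 0.422], [-1.0, 0.0, 0.0]]
ft_force: [0.4, 0.0, -0.9]
grip_width: 0.618
```

Run:
```python
from h import *
o=telemetry.get_obs(); print(o['time_s'],o['ee_pos'],np.round(o['tcp_rot'],3).tolist(),np.round(o['joints'],2),o['ft_force'],o['grip_width'])
c=get_calibration('wrist'); im=get_image('wrist'); save(im,'w2.png')
p=[0.5095427,0.03035408,0.12182631]
def w(q):
    cc,s=np.cos(p[2]),np.sin(p[2]); q=np.array(q)/1000; return np.array([p[0]+cc*q[0]-s*q[1],p[1]+s*q[0]+cc*q[1],q[2]])
for q in ((33,33,28),(-33,33,28),(-33,-33,28),(33,-33,28),(0,-100,135),(45,125,12),(45,-125,12),(0,100,200)): print(q,np.round(proj(c,w(q)),1))
```

```text
6.375 [0.42893794 0.039662   0.25223045] [[-0.0, -0.422, -0.906], [-0.0, -0.906, 0.422], [-1.0, 0.0, 0.0]] [ 0.47  0.03 -0.4  -0.   -1.14  0.66] [ 0.35098809  0.03286896 -0.89082253] 0.6183976623575638
(33, 33, 28) [193.7  92.5]
(-33, 33, 28) [225.3 140.9]
(-33, -33, 28) [272.4 110.9]
(33, -33, 28) [241.9  59.8]
(0, -100, 135) [331.5  33.5]
(45, 125, 12) [131.  125.9]
(45, -125, 12) [305.4   6.6]
(0, 100, 200) [ 93.6 187.3]
```

View pics/w2.png

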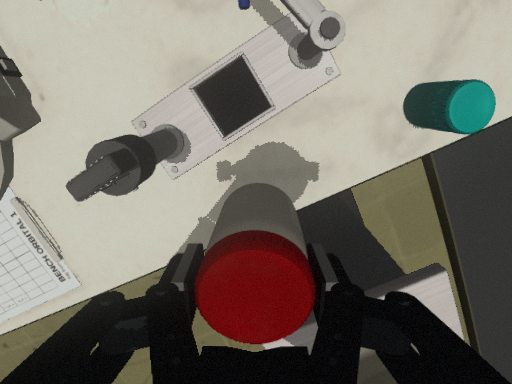

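The bay is at about (233,97), roughly 4 px above the prediction, and the jar hangs centred in the jaws at (255,288). I'll refine it numerically.

Run:
```python
from h import *
from scipy.optimize import least_squares as LS
im=cv2.imread('pics/w2.png'); g=cv2.cvtColor(im,6)
m=(g<75).astype(np.uint8); n,l,s,ce=cv2.connectedComponentsWithStats(m)
k=l[97,233]; print(s[k],ce[k]); print(cv2.boxPoints(cv2.minAreaRect(np.argwhere(l==k)[:,::-1].astype(np.float32))))
h=cv2.cvtColor(im,cv2.COLOR_BGR2HSV); r=((h[:,:,1]>150)&((h[:,:,0]<10)|(h[:,:,0]>170))).astype(np.uint8); n,l,s,ce=cv2.connectedComponentsWithStats(r)
k=l[288,255]; print('lid',s[k],ce[k])
c=get_calibration('wrist')
for z in(.19,.25,.28): print(z,proj(c,(.4289,.0397,z)))
# lid top at TCP z + (98-61..) 
for z in (.285,.287,.289): print(z,atz(c,255,286,z))
```

```text
[ 193   56   78   81 3284] [232.22594397  96.21406821]
[[192.12653   87.11775 ]
 [240.73813   55.520203]
 [272.7926   104.83479 ]
 [224.181    136.43234 ]]
lid [  194   231   125   113 10850] [254.90894009 287.0316129 ]
0.19 [255.67526863 215.35685655]
0.25 [256.06866304 256.7159705 ]
0.28 [256.38630067 290.34748179]
0.285 [0.43434437 0.03783612 0.285     ]
0.287 [0.43559593 0.03725317 0.287     ]
0.289 [0.4368475  0.03667023 0.289     ]
```

Run:
```python
from h import *
im=cv2.imread('pics/w2.png'); cv2.imwrite('pics/w2c.png',cv2.resize(im[0:210,50:360],(800,542),interpolation=3))
```

```text
(no output)
```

View pics/w2c.png

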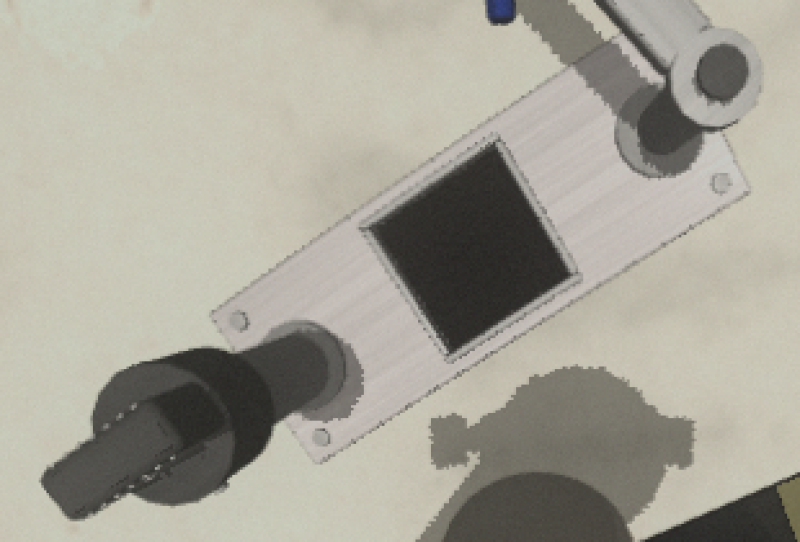

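The crop puts the bay's inner rim corners at full-image pixels (190,88), (223,139), (274,107) and (243,54). Averaging the cameras, the TCP target is (0.511, 0.030). Moving over it and lowering.

Call:
step_arm:
  rows:
    - [[0, -9, -27, 0], [0, -9, -27, 0], [0, -7.8, -24.4, 0], [40, 0, 0, 0], [45, 0, 0, 0], [40, 0, 0, 0], [20, 0, 0, 0], [0, 0, 0, 0]]

```text
time_s: 7.42
ee_pos: [0.5101, 0.0288, 0.1057]
tcp_rot: [[-0.004, -0.424, -0.906], [-0.002, -0.906, 0.424], [-1.0, 0.003, 0.003]]
ft_force: [0.2, 0.1, -0.6]
grip_width: 0.618
```

Run:
```python
from h import *
a=get_image('scene'); b=get_image('side')
a=cv2.resize(a[150:310,140:300],(480,480),interpolation=3); b=cv2.resize(b[150:310,160:320],(480,480),interpolation=3)
im=np.hstack([a,b]); save(cv2.resize(im,(800,400)),'c.png')
```

```text
(no output)
```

View pics/c.png

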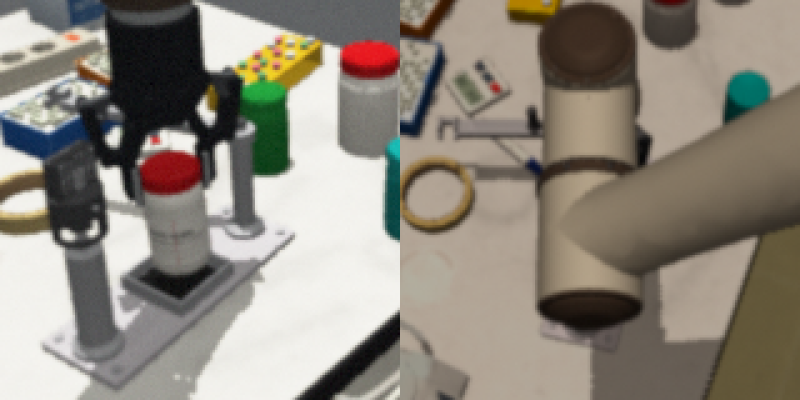

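The scene view shows the jar, bottom at about (181,272) in the crop, centred over the bay opening. Lowering it in.

Call:
step_arm:
  rows:
    - [[10, -1, 0, 0], [10, 0, 0, 0], [7, 0, 0, 0], [3, 0, 0, 0], [0, 0, 0, 0]]

```text
time_s: 8.15
ee_pos: [0.5116, 0.0314, 0.0771]
tcp_rot: [[-0.0, -0.422, -0.907], [-0.0, -0.907, 0.422], [-1.0, 0.0, 0.0]]
ft_force: [-0.4, 0.7, -0.4]
grip_width: 0.619
```

Call:
step_arm:
  rows:
    - [[0, 0, 0, 0], [0, 0, 0, 0], [0, 0, 0, 0], [0, 0, 0, 0], [-15, 0, 0, 0], [-50, 0, 0, 0], [-60, 0, 0, 0], [-55, 0, 0, 0]]
  gripper: 1

```text
time_s: 9.15
ee_pos: [0.5116, 0.0312, 0.2608]
tcp_rot: [[0.002, -0.422, -0.907], [0.0, -0.907, 0.422], [-1.0, -0.001, -0.002]]
ft_force: [0.6, -0.1, -0.7]
grip_width: 1.002
```

Call:
step_arm:
  rows:
    - [[0, -27.6, 17.8, 0], [0, -27.6, 17.8, 0], [0, -27.6, 17.8, 0], [0, 0, 0, 0.168], [0, 0, 0, 0.168], [0, 0, 0, 0.168], [0, 0, 0, 0.168], [0, 0, 0, 0.168], [0, 0, 0, 0.168], [0, 0, 0, 0]]

```text
time_s: 10.4
ee_pos: [0.4981, 0.1289, 0.2583]
tcp_rot: [[0.001, -0.992, -0.129], [0.001, -0.129, 0.992], [-1.0, -0.001, 0.0]]
ft_force: [0.1, -0.3, 0.3]
grip_width: 0.998
```

Run:
```python
from h import *
o=telemetry.get_obs(); print(o['time_s'],o['ee_pos'],np.round(o['tcp_rot'],3).tolist(),np.round(o['joints'],2),o['ft_force'],o['grip_width'])
c=get_calibration('wrist'); im=get_image('wrist'); save(im,'w3.png')
for q in ((.498,.129,.2),(.4974,.1296,.2),(.5105,.0296,.11)): print(q,np.round(proj(c,q),1))
p=[.4974,.1296]; u=np.array([np.cos(.1218),np.sin(.1218)]); v=np.array([-u[1],u[0]])
for s in(-1,1):
  for t in(-1,1): print(proj(c,[*(p+u*.008*s+v*.021*t),.2]))
for l in ('collar_grip','small_jar'):
    for d in outline_of(l,'wrist')[:3]: print(l,round(d['score'],2),d['rect'],d['mask'].sum())
```

```text
10.4 [0.49814713 0.1288655  0.25832946] [[0.001, -0.992, -0.129], [0.001, -0.129, 0.992], [-1.0, -0.001, 0.0]] [ 0.57  0.18 -0.22  0.   -1.18 -0.44] [ 0.10531225 -0.3248681   0.30595166] 0.9977017582446401
(0.498, 0.129, 0.2) [257.1 215.3]
(0.4974, 0.1296, 0.2) [257.8 216.2]
(0.5105, 0.0296, 0.11) [256.9  74.1]
[269.69859847 187.82173018]
[268.46234313 242.87978622]
[246.4348061  187.69063396]
[246.60186374 242.76359072]
collar_grip 0.66 [223.8, 164.8, 278.3, 238.4] 2852
small_jar 0.58 [231.8, 45.5, 285.0, 106.6] 2850
```

View pics/w3.png

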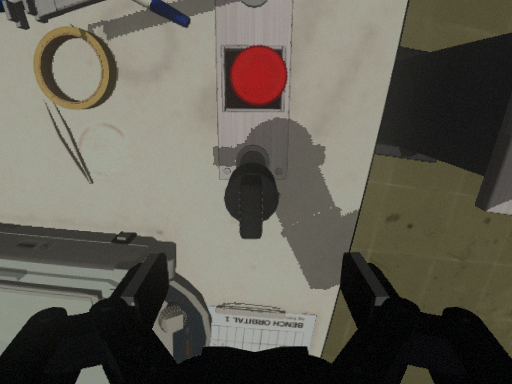

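The collar wing is at wrist pixel (251,~208), which puts it about 4 mm further in +x than the scene fit. That agrees with the earlier wrist offset, so I use collar (0.501, 0.127). The jar stands in the bay with its lid at (258,75).

Call:
step_arm:
  rows:
    - [[25, -2.9, -2.4, 0], [35, 0, 0, 0], [18, 0, 0, 0], [5.5, 0, 0, 0], [0, 0, 0, 0]]
  gripper: 1

```text
time_s: 11.18
ee_pos: [0.5016, 0.127, 0.1742]
tcp_rot: [[0.0, -0.992, -0.128], [-0.0, -0.128, 0.992], [-1.0, -0.0, -0.0]]
ft_force: [0.5, -0.6, 0.1]
grip_width: 1.002
```

Call:
step_arm:
  rows:
    - [[0, 0, 0, 0], [0, 0, 0, 0], [0, 0, 0, 0], [0, 0, 0, 0], [0, 0, 0, 0], [0, 0, 0, 0], [0, 0, 0, 0]]
  gripper: -1
  force: 70

```text
time_s: 12.05
ee_pos: [0.5014, 0.1269, 0.1743]
tcp_rot: [[0.0, -0.992, -0.127], [0.0, -0.127, 0.992], [-1.0, -0.0, -0.0]]
ft_force: [-2.0, -0.9, 5.4]
grip_width: 0.176
```

Call:
step_arm:
  rows:
    - [[-7, 0, 0, 0], [-7, 0, 0, 0], [-7, 0, 0, 0], [0, 0, 0, 0], [0, 0, 0, 0]]

```text
time_s: 12.68
ee_pos: [0.5012, 0.1269, 0.1942]
tcp_rot: [[-0.001, -0.992, -0.126], [0.0, -0.126, 0.992], [-1.0, 0.001, 0.0]]
ft_force: [3.7, 1.4, -11.3]
grip_width: 0.174
```

Call:
step_arm:
  rows:
    - [[-1.2, 0, 0, -0.15], [0, 0, 0, -0.17], [0, 0, 0, -0.17], [0, 0, 0, -0.17], [0, 0, 0, -0.17], [0, 0, 0, -0.17], [0, 0, 0, -0.17], [0, 0, 0, -0.14], [0, 0, 0, 0], [0, 0, 0, 0]]

```text
time_s: 13.92
ee_pos: [0.5029, 0.1277, 0.1961]
tcp_rot: [[0.003, -0.133, -0.991], [0.002, -0.991, 0.133], [-1.0, -0.002, -0.003]]
ft_force: [10.6, 1.7, -11.0]
grip_width: 0.174
```

Call:
step_arm:
  rows:
    - [[4, 0, 0, 0], [3, 0, 0, 0], [0, 0, 0, 0], [0, 0, 0, 0]]

```text
time_s: 14.42
ee_pos: [0.5028, 0.1278, 0.1901]
tcp_rot: [[0.004, -0.133, -0.991], [0.002, -0.991, 0.133], [-1.0, -0.002, -0.003]]
ft_force: [-1.5, 2.1, -4.3]
grip_width: 0.173
```

Call:
step_arm:
  rows:
    - [[0, 0, 0, 0], [0, 0, 0, 0], [0, 0, 0, 0], [0, 0, 0, 0], [-15, 0, 0, 0], [-45, 0, 0, 0]]
  gripper: 1

```text
time_s: 15.18
ee_pos: [0.5002, 0.1263, 0.2485]
tcp_rot: [[-0.005, -0.134, -0.991], [-0.003, -0.991, 0.134], [-1.0, 0.003, 0.004]]
ft_force: [0.7, -0.1, 0.7]
grip_width: 1.002
```

Call:
step_arm:
  rows:
    - [[0, 36.8, -34.2, 0], [0, 36.8, -34.2, 0], [0, 36.8, -34.2, 0], [0, 36.8, -34.2, 0], [0, 0, 0, -0.155], [0, 0, 0, -0.155], [0, 0, 0, -0.155], [0, 0, 0, 0]]

```text
time_s: 16.18
ee_pos: [0.6175, -0.0373, 0.25]
tcp_rot: [[0.001, 0.323, -0.946], [-0.0, -0.946, -0.323], [-1.0, 0.0, -0.001]]
ft_force: [0.2, -0.3, 0.1]
grip_width: 1.001
```

Run:
```python
from h import *
o=telemetry.get_obs(); print(o['time_s'],o['ee_pos'],np.round(o['tcp_rot'],3).tolist(),np.round(o['joints'],2),o['ft_force'],o['grip_width'])
c=get_calibration('wrist'); im=get_image('wrist'); a=get_image('scene')
P=(.619,-.0365); 
for q in ((*P,.166),(*P,.129),(.5255,-.0705,.135)): print(q,np.round(proj(c,q),1))
for l in ('keeper','keeper_pin'):
    for d in outline_of(l,'wrist')[:2]: print(l,round(d['score'],2),d['rect'],d['mask'].sum())
save(np.hstack([cv2.resize(im,(512,384)),cv2.resize(a[170:266,150:222],(288,384),interpolation=3)]),'w4.png'); np.save('w4.npy',im)
```

```text
16.175 [ 0.61749267 -0.03734283  0.24995974] [[0.001, 0.323, -0.946], [-0.0, -0.946, -0.323], [-1.0, 0.0, -0.001]] [ 0.2   0.36  0.02  0.   -1.23  1.7 ] [ 0.19952573 -0.34379613  0.10498478] 1.0007961216403158
(0.619, -0.0365, 0.166) [254.  203.6]
(0.619, -0.0365, 0.129) [254.1 190. ]
(0.5255, -0.0705, 0.135) [256.2 287.7]
keeper 0.6 [237.9, 55.4, 270.2, 292.8] 4975
keeper_pin 0.9 [236.3, 56.1, 268.0, 289.4] 4909
```

View pics/w4.png

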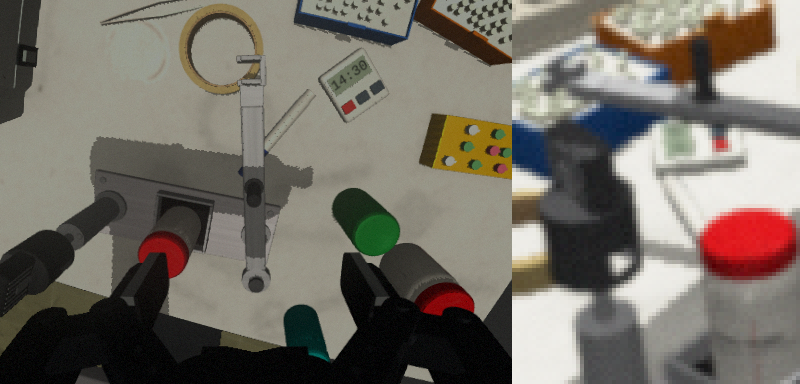

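The pin top is at (255,198) and the hinge at (255.5,284), 5 px further out than predicted, so I shift 5 mm outward. The scene crop shows the collar standing up and turned, so it is parked. Lowering around the pin.

Call:
step_arm:
  rows:
    - [[30, 0, -5, 0], [45, 0, 0, 0], [28, 0, 0, 0], [12, 0, 0, 0], [0, 0, 0, 0]]

```text
time_s: 17.0
ee_pos: [0.6221, -0.0356, 0.1338]
tcp_rot: [[-0.001, 0.325, -0.946], [-0.0, -0.946, -0.325], [-1.0, 0.0, 0.001]]
ft_force: [0.2, 0.0, 0.8]
grip_width: 1.003
```

Call:
step_arm:
  rows:
    - [[0, 0, 0, 0], [0, 0, 0, 0], [0, 0, 0, 0], [0, 0, 0, 0], [0, 0, 0, 0], [0, 0, 0, 0]]
  gripper: -0.62
  force: 20

```text
time_s: 17.75
ee_pos: [0.622, -0.0356, 0.134]
tcp_rot: [[-0.0, 0.325, -0.946], [-0.0, -0.946, -0.325], [-1.0, -0.0, 0.0]]
ft_force: [1.2, 0.8, 0.6]
grip_width: 0.19
```

Call:
step_arm:
  rows:
    - [[0, 0, 0, -0.055], [0, -11, 0, -0.11], [0, -11, 0, -0.11], [0, -11, 0, -0.11], [0, -11, 0, -0.11], [0, -11, 0, -0.11], [0, -11, 0, -0.11], [0, -11, 0, -0.11], [0, 0, 0, 0]]

```text
time_s: 18.88
ee_pos: [0.5723, 0.0213, 0.1342]
tcp_rot: [[-0.0, 0.915, -0.403], [0.0, -0.403, -0.915], [-1.0, -0.0, 0.0]]
ft_force: [0.2, 0.5, 0.4]
grip_width: 0.189
```

Call:
step_arm:
  rows:
    - [[0, -11, 0, -0.11], [0, -11, 0, -0.11], [0, -11, 0, -0.11], [0, -11, 0, -0.11], [0, -11, 0, -0.11], [0, 0, 0, 0]]

```text
time_s: 19.62
ee_pos: [0.5193, 0.0314, 0.1342]
tcp_rot: [[0.0, 0.991, 0.132], [-0.0, 0.132, -0.991], [-1.0, 0.0, 0.0]]
ft_force: [0.1, 0.6, 0.4]
grip_width: 0.19
```

Call:
step_arm:
  rows:
    - [[0, -3, 0, 0], [0, -3, 0, 0], [0, -2, 0, 0], [0, 0, 0, 0], [0, 0, 0, 0]]

```text
time_s: 20.25
ee_pos: [0.5108, 0.0304, 0.1339]
tcp_rot: [[-0.001, 0.991, 0.135], [-0.0, 0.135, -0.991], [-1.0, -0.001, 0.0]]
ft_force: [0.3, -0.2, 0.5]
grip_width: 0.188
```

Call:
step_arm:
  rows:
    - [[0, -2, 0, 0], [0, -2, 0, 0], [0, 0, 0, 0], [0, 0, 0, 0]]

```text
time_s: 20.75
ee_pos: [0.5106, 0.0307, 0.1345]
tcp_rot: [[0.007, 0.991, 0.136], [0.001, 0.136, -0.991], [-1.0, 0.007, -0.0]]
ft_force: [8.9, 0.5, -6.2]
grip_width: 0.183
```

Call:
step_arm:
  rows:
    - [[0, -3, 0, 0], [0, -3, 0, 0], [0, 0, 0, 0], [0, 0, 0, 0]]

```text
time_s: 21.25
ee_pos: [0.5104, 0.0313, 0.1356]
tcp_rot: [[0.02, 0.99, 0.137], [0.004, 0.137, -0.991], [-1.0, 0.02, -0.002]]
ft_force: [21.5, -1.2, -12.0]
grip_width: 0.192
```

Run:
```python
from h import *
w=get_image('wrist'); a=get_image('scene'); b=get_image('side')
save(np.hstack([cv2.resize(a[165:265,150:250],(400,400),interpolation=3),cv2.resize(w,(400,400*384//512)) if 0 else cv2.resize(w[60:360,80:380],(400,400),interpolation=3)]),'d.png')
```

```text
(no output)
```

View pics/d.png

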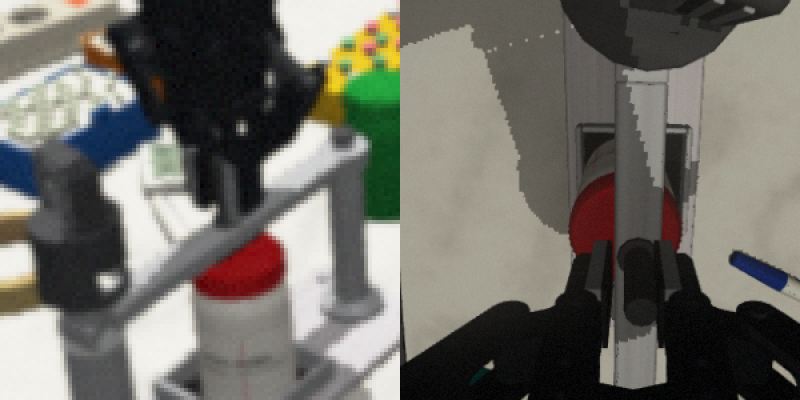

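The bar lies over the bay with its fork round the stem under the raised collar. It takes 21 N without moving, so it is at its stop. Relieving the push, opening, then going back to the collar.

Call:
step_arm:
  rows:
    - [[0, 5, 0, 0], [0, 4, 0, 0], [0, 0, 0, 0]]

```text
time_s: 21.78
ee_pos: [0.5107, 0.0305, 0.1341]
tcp_rot: [[0.001, 0.991, 0.135], [0.0, 0.135, -0.991], [-1.0, 0.001, -0.0]]
ft_force: [2.5, -0.0, -0.6]
grip_width: 0.189
```

Call:
step_arm:
  rows:
    - [[0, 0, 0, 0], [0, 0, 0, 0], [0, 0, 0, 0], [0, 0, 0, 0], [-15, 0, 0, 0], [-50, 0, 0, 0], [-50, 0, 0, 0]]
  gripper: 1

```text
time_s: 22.65
ee_pos: [0.5104, 0.0302, 0.2513]
tcp_rot: [[0.0, 0.991, 0.135], [-0.0, 0.135, -0.991], [-1.0, 0.0, 0.0]]
ft_force: [1.3, 1.0, 0.0]
grip_width: 1.004
```

Call:
step_arm:
  rows:
    - [[0, 2, -50, 0], [0, 2, -47.4, 0], [0, 0, 0, 0.18], [0, 0, 0, 0.18], [0, 0, 0, 0.18], [0, 0, 0, 0.18], [0, 0, 0, 0.18], [0, 0, 0, 0.18], [0, 0, 0, 0.18], [0, 0, 0, 0.18]]

```text
time_s: 23.9
ee_pos: [0.5014, 0.1275, 0.2503]
tcp_rot: [[0.001, 0.257, -0.966], [0.001, -0.966, -0.257], [-1.0, -0.0, -0.001]]
ft_force: [0.3, 0.3, 0.4]
grip_width: 1.0
```

Call:
step_arm:
  rows:
    - [[0, 0, 0, 0.18], [0, 0, 0, 0.18], [0, 0, 0, 0.04], [0, 0, 0, 0]]

```text
time_s: 24.4
ee_pos: [0.5014, 0.1275, 0.25]
tcp_rot: [[0.001, -0.133, -0.991], [0.001, -0.991, 0.133], [-1.0, -0.001, -0.001]]
ft_force: [-0.4, 0.2, -0.4]
grip_width: 1.002
```

Run:
```python
from h import *
o=telemetry.get_obs(); print(o['time_s'],o['ee_pos'],np.round(o['tcp_rot'],3).tolist(),np.round(o['joints'],2),o['ft_force'],o['grip_width'])
c=get_calibration('wrist'); w=get_image('wrist'); a=get_image('scene')
P=np.array([.5013,.128]); print(proj(c,(*P,.215)))
for s in(-1,1): print(proj(c,(P[0]+s*.0208,P[1]-s*.0028,.215)))
save(np.hstack([cv2.resize(a[165:265,150:250],(400,400),interpolation=3),cv2.resize(w[60:360,80:380],(400,400),interpolation=3)]),'e.png')
```

```text
24.4 [0.50137938 0.1274654  0.25003012] [[0.001, -0.133, -0.991], [0.001, -0.991, 0.133], [-1.0, -0.001, -0.001]] [ 0.56  0.19 -0.22  0.   -1.16  0.87] [-0.38487211  0.22511939 -0.42204439] 1.0022606232542826
[254.76147092 231.43997101]
[254.78421191 260.46849531]
[254.73645289 200.25673671]
```

View pics/e.png

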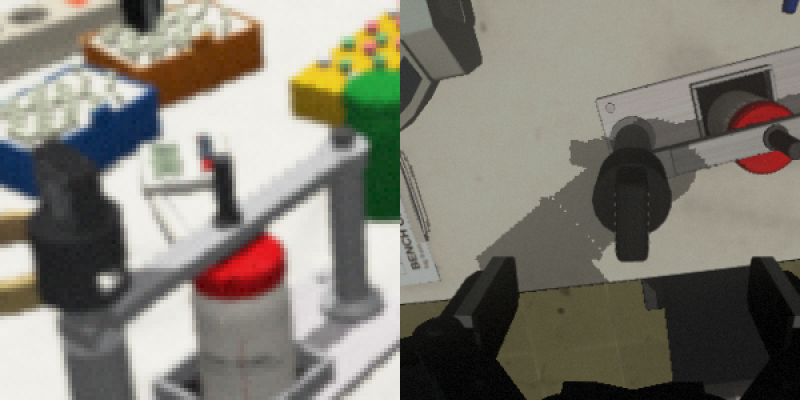

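The bar is shut over the jar and stays put. The collar is parked with its wing centred at u≈254. Gripping the collar again.

Call:
step_arm:
  rows:
    - [[25, 0, -1.5, 0], [25, 0, 0, 0], [10, 0, 0, 0], [0, 0, 0, 0]]

```text
time_s: 25.0
ee_pos: [0.5027, 0.1271, 0.1889]
tcp_rot: [[-0.001, -0.133, -0.991], [-0.001, -0.991, 0.133], [-1.0, 0.001, 0.001]]
ft_force: [0.5, -0.3, 0.9]
grip_width: 1.002
```

Call:
step_arm:
  rows:
    - [[0, 0, 0, 0], [0, 0, 0, 0], [0, 0, 0, 0], [0, 0, 0, 0], [0, 0, 0, 0], [0, 0, 0, 0], [0, 0, 0, 0]]
  gripper: -1
  force: 70

```text
time_s: 25.88
ee_pos: [0.503, 0.1277, 0.1895]
tcp_rot: [[0.001, -0.133, -0.991], [0.001, -0.991, 0.133], [-1.0, -0.001, -0.001]]
ft_force: [-2.0, 4.0, 3.6]
grip_width: 0.171
```

Call:
step_arm:
  rows:
    - [[-3, 0, 0, 0], [-3.5, 0, 0, 0], [0, 0, 0, 0], [0, 0, 0, 0]]

```text
time_s: 26.38
ee_pos: [0.5027, 0.1278, 0.1932]
tcp_rot: [[-0.001, -0.134, -0.991], [0.001, -0.991, 0.134], [-1.0, -0.001, 0.001]]
ft_force: [4.5, 4.7, -10.3]
grip_width: 0.177
```

Call:
step_arm:
  rows:
    - [[-2, 0, 0, 0], [0, 0, 0, 0], [0, 0, 0, 0.15], [0, 0, 0, 0.17], [0, 0, 0, 0.17], [0, 0, 0, 0.17], [0, 0, 0, 0.17], [0, 0, 0, 0.17], [0, 0, 0, 0.17], [0, 0, 0, 0.14]]

```text
time_s: 27.62
ee_pos: [0.5011, 0.1272, 0.1942]
tcp_rot: [[-0.005, -0.993, -0.119], [0.0, -0.119, 0.993], [-1.0, 0.005, 0.001]]
ft_force: [0.7, 6.9, -9.9]
grip_width: 0.171
```

Call:
step_arm:
  rows:
    - [[0, 0, 0, 0], [0, 0, 0, 0]]

```text
time_s: 27.88
ee_pos: [0.501, 0.1274, 0.1942]
tcp_rot: [[-0.006, -0.992, -0.123], [0.0, -0.123, 0.992], [-1.0, 0.005, 0.001]]
ft_force: [1.5, 5.4, -10.3]
grip_width: 0.176
```

Call:
step_arm:
  rows:
    - [[7, 0, 0, 0], [7, 0, 0, 0], [7, 0, 0, 0], [0, 0, 0, 0], [0, 0, 0, 0]]

```text
time_s: 28.5
ee_pos: [0.5012, 0.1274, 0.1761]
tcp_rot: [[-0.004, -0.992, -0.125], [0.0, -0.125, 0.992], [-1.0, 0.004, 0.001]]
ft_force: [-3.5, 5.8, 1.6]
grip_width: 0.175
```

Call:
step_arm:
  rows:
    - [[3, 0, 0, 0], [0, 0, 0, 0], [0, 0, 0, 0]]

```text
time_s: 28.88
ee_pos: [0.5014, 0.1273, 0.1759]
tcp_rot: [[-0.002, -0.992, -0.125], [0.0, -0.125, 0.992], [-1.0, 0.002, 0.0]]
ft_force: [-9.8, 6.1, 14.7]
grip_width: 0.174
```

Call:
step_arm:
  rows:
    - [[0, 0, 0, 0], [0, 0, 0, 0], [0, 0, 0, 0], [0, 0, 0, 0], [-15, 0, 0, 0], [-40, 0, 0, 0], [-35, 0, 0, 0], [0, 0, 0, 0]]
  gripper: 1

```text
time_s: 29.88
ee_pos: [0.5046, 0.1279, 0.2679]
tcp_rot: [[0.008, -0.992, -0.127], [0.003, -0.127, 0.992], [-1.0, -0.008, 0.002]]
ft_force: [-0.7, 0.2, 0.0]
grip_width: 0.996
```

Run:
```python
from h import *
o=telemetry.get_obs(); print(o['time_s'],o['ee_pos'],o['ft_force'],o['grip_width'])
w=get_image('wrist'); a=get_image('scene')
np.save('scene_end.npy',a)
save(np.hstack([cv2.resize(a[165:265,150:250],(400,400),interpolation=3),cv2.resize(w[0:300,100:400],(400,400),interpolation=3)]),'f.png')
# compare the collar region with the first scene picture (collar down, turn 0)
s=np.load('scene.npy')
for k in (-4,-2,0,2,4,6,8):
    x=s[205:245,158:186].astype(float); y=a[205-k:245-k,158:186].astype(float); print('up px',k,round(abs(x-y).mean(),1))
```

```text
29.875 [0.50457748 0.12794258 0.26793422] [-0.70849388  0.24559995  0.04765186] 0.9956749114669928
up px -4 26.6
up px -2 20.2
up px 0 16.3
up px 2 23.3
up px 4 29.7
up px 6 35.0
up px 8 41.7
```

View pics/f.png

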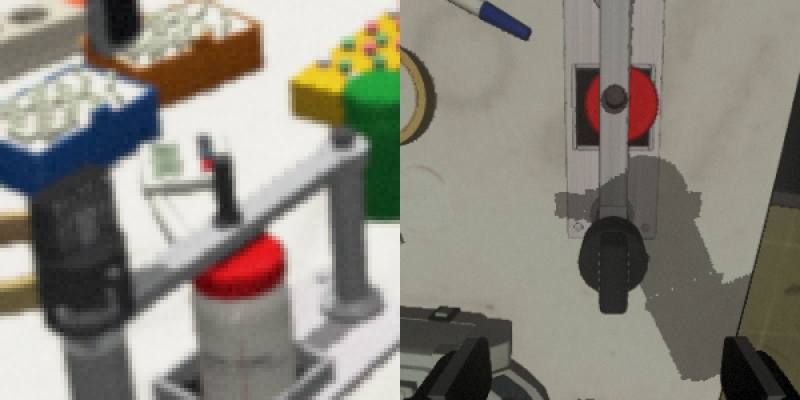

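The collar is fully down over the bar's end: zero-pixel shift matches the first picture, and the wing lies along the bar. The bar is shut over the upright jar. I'll check the big jars numerically and hand in.

Run:
```python
from h import *
a=get_image('scene').astype(float); s=np.load('scene.npy').astype(float)
d=abs(a-s)[158:215,272:340].mean(2); print('big-jar region diff',d.mean(), 'changed px',(d>50).sum())
for l in('wide_jar','tall_jar'):
    for r in outline_of(l,'scene')[:1]: print(l,round(r['score'],2),r['rect'])
ctrl.finish_job()
```

```text
big-jar region diff 17.20390436876505 changed px 355
wide_jar 0.85 [272.4, 166.8, 302.7, 213.6]
tall_jar 0.86 [308.7, 161.9, 335.0, 204.7]
the job is handed in; nothing more can be done
```

I carried out the whole sequence in the order asked and handed the job in at about 30 s of the 72 s allowed. No verdict was reported.

1. **Jar:** I set the small jar upright in the bay.
2. **Collar parked:** I lifted it, turned it about 1.31 rad counter-clockwise and let go. A picture showed it staying up.
3. **Keeper bar:** I swung it shut by its pin until it took 21 N without moving.
4. **Collar locked:** I lifted it out of its notch, turned it back and lowered it over the bar's end.

**Last checks:**
- The final pictures show the collar down with its wing along the bar, the bar shut, and the jar in the bay with its lid under the bar. The collar matches its starting picture best at zero vertical shift.
- At the end the collar grip read 1.8 mm higher than at the first grasp. It took about 15 N of downward push without moving, so I put that down to gripping it at a slightly different height.
- The two big jars are standing within about 3 px of where they were first seen. The plain image difference in that area (355 pixels changed) probably comes mostly from the small jar being gone, but I did not separate that out.
- The wrist camera and the fixed cameras disagreed by 3–5 mm on the clamp's position. I used a compromise, and the grasps and the fit all went in.

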